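# Wedge the dovetailed steady rest into the drum sander's tapered way

## Robot

A 6-joint arm with a two-finger parallel gripper is mounted at the origin on the work surface. World frame = base frame: x ahead of the robot, y to its left, z up, the work surface at z = 0. Lengths are in m, angles in rad, forces in N, time in s.
With the tool pointing down it reaches from about 0.425 to 0.95 m from the base axis. Payload 3.5 kg.
Tool frame: the origin (TCP) lies midway between the tips of the shut fingers; the grasp point (between the pads) lies 19 mm behind it; z points along the fingers, y is the line along which they close (so a half turn about z gives the same grasp; the last joint's range is limited). The gripper opens to 85 mm and grips with 20 to 120 N. Pads are 22 mm wide; open, the fingers measure 114 mm over their backs; the gripper's body (76 mm by 85 mm) begins 54 mm behind the grasp point. The pads swing forward as they close: fully open they stand 13 mm farther back than shut.
Start: joints at [-1.336, 0.286, 1.577, -0, 1.279, -0.15], TCP at [0.253, -0.626, 0.231] pointing down, gripper open.
Joint ranges: [-2.77, 2.77], [-0.9, 2.22], [0.21, 2.48], [-1.53, 4.67], [0.24, 2.81], [-2.84, 2.84]. Speed limits (rad/s): [2.79, 2.79, 3.14, 3.14, 3.14, 3.14].

## Interface

Orientations are given as a unit quaternion [x, y, z, w].
In Python, from plant import * gives the robot as it stands.
- The arm moves only by the tool move_arm, never from a script. Its argument "moves" is a list of rows, each a list of 3 entries, a list of its own where there are three numbers: the opening, from 0 (shut) to 1 (fully open), then the shift along the tool's x, y, z in m, then the turn, a rotation vector about the tool's x, y, z in rad. A call has exactly 10 rows; each row shifts and turns the commanded pose from where the row before left it, along the tool's axes as they then stand; what a row does not reach is not made up. A row lasts 1/12 s, in which the tool goes at most 41.7 mm and 7.16 degrees, less where a joint would pass 70% of its speed; a pose out of reach is approached as far as the arm can. A call is refused whole if a number of a shift passes 0.0417 or a number of a turn 0.125, either way. A call with a gripper value outside its range is refused whole. The fingers move at their own pace and stop on an object; "grip_force" is the grip in N (left out, the last holds). Time passes only in rows, so rows that do not move let the fingers close, or fill a call up. It gives the time, the measured TCP pose, the force, the opening and the grip force at its end, in the units of the state.
- get_state(): the state, without advancing time (a new reading comes with each control period).
- read_camera(name): name is "side" or "top" or "wrist"; returns the picture (384x512x3 uint8, red, green, blue); there is no depth.
- camera_params(name): a dict with "fx", "fy", "cx", "cy" (pixels), "rvec" (rotation vector, rad) and "tvec" (3), from world to camera coordinates, as OpenCV has them; the wrist camera has in their place "tool_from_camera" (4x4, takes a point from camera to tool coordinates, whose origin is the TCP and whose axes are the flange's). Camera axes: x right, y down, z forward; pixel columns grow to the right and rows downward; lengths in m; the calibration is good to about 2 mm. A picture is of the moment at which its call begins: read the wrist's pose just before it. camera_params takes no time and is no camera call.
- sign_off(): hands the job in; it is judged then, once.
The state is a dict: "time": time; "qpos": joint angles; "dq": joint speeds; "joint_efforts": joint torques, N m; "eef_pos": TCP position; "tcp_rot": TCP orientation; "contact_force": force on the tool from outside, world axes, zero at the start; "wrist_torque": the same for the moment, N m; "opening": opening from 0.0 (shut) to 1.0 (fully open); "finger_force": force on a finger pad.
Only numpy, scipy, OpenCV 4.12 (cv2) and the standard library are available. Lean on these libraries where they do the work, as an engineer would, in place of code of your own. Each camera call takes 0.05 s, during which the arm holds its last target. There are 200 camera calls.

## Task

Fit the steady rest with the dovetailed foot to the little drum sander: set it on the green plate in front of the open end of the tapered way, narrow end of the foot towards the drum, and slide it in until it wedges tight and stays tight by itself, then let go. Push it home firmly but gently, as with a thumb, without ramming it. Leave the other rest with the flat foot and everything else on the table where it is.

Things in the scene. Friction and masses are not known exactly. Their poses are not given: they have to be found in the camera images.
- rest: The steady rest to fit, loose, 0.35 kg give or take a third: hardwood upright 44 (x) by 22 (y) mm from 12 to 68 mm up, shallow V on top (to 80 mm), on a bright steel dovetailed foot 100 mm long, 12 mm high. Underside 48 mm wide at mid length, 55 at the tail (-x), 41 at the nose (+x): 4 degrees a side. Origin: centre of the underside; x towards the nose, z up
- rest_grip (a point): Point in the middle of the rest's upright, 45 mm above the underside, axes as the rest's. A good place to grasp across the 22 mm (fingers closing along y): at this height the fingertips stay clear of the rails. Pushing lower down on the upright's back face (22 mm behind this point) tips the foot less
- rest_nose (a point): Middle of the narrow front edge of the foot's underside, 50 mm from the rest's origin along x. The foot's flanks lean inwards 30 degrees: it is 14 mm narrower at its top than at its underside
- holder: Base of the drum sander, screwed to the table: green plate 400 by 130 mm, 12 mm thick (x -130 to +270, y +-65 mm). Origin: underside of the plate below the mouth (wide open end) of the way, on its middle line; x runs into the way to the drum, z up. x -130 to 0 is a free flat landing. Drum: 52 mm across, flange 72, top at 125 mm high, axis at x = 225 mm
- mouth (a point): On the plate's top (12 mm above the table), middle of the way's mouth, axes as the holder's. From here two rails run to x = 150 mm, up to 20 mm high, inner faces leaning in 30 degrees over the foot and closing in 4 degrees a side. The way is about 57 mm wide here at the plate: the nose enters with some 8 mm play a side, which shrinks 0.07 mm a side per mm of travel
- way (a point): On the plate's top 65 mm in from the mouth, middle line, axes as the holder's. The rail on the -y side is an adjustable strip set differently each time by up to 1.2 mm across: the rest wedges with its origin 55 to 75 mm beyond the mouth, to be felt. The waxed foot slides with 1 or 2 N until both flanks bind; then 1 mm more takes over 20 N. A push of 12 to 16 N makes it hold by itself; over 20 N is ramming
- flat_rest: The other rest, to be left alone: the same hardwood upright, but on a plain flat steel foot 100 by 62 by 12 mm with upright sides and no dovetail; it does not fit. Origin: centre of its underside. Which of the two rests stands nearer the robot changes
- tart: Bystander: painted wooden tart with red berries, 84 mm across, 47 mm high; origin under its middle
- jar: Bystander: closed paint jar, 64 mm across, 85 mm high; origin under its middle
- tape_roll: Bystander: roll of yellow tape lying flat, 90 mm across, 24 mm high; origin under its middle
- brush: Bystander: paint brush, 190 mm long, lying; origin under its middle
- screwdriver: Bystander: screwdriver, 190 mm long, lying; origin under its middle
- sand_block: Bystander: cork sanding block 100 by 60 by 30 mm; origin under its middle
- dowel: Bystander: lying wooden dowel, 24 mm across, 130 mm long; origin under its middle
There are look-alikes about, which are no part of the job. What is shaped like the rest but blue or pink is not meant.

How it is judged:
On the way:
1. the dovetailed foot is in the way, at least half its length, flat on the plate between the rails (x of rest in the frame of holder above 0 m and y of rest in the frame of holder between -0.005 and 0.005 m and z of rest in the frame of holder between 0.009 and 0.0155 m), for 0.1 s.
At the end, for the whole second after the job is handed in: The dovetailed rest is in the way, flat on the plate, upright and in line within 3 degrees, origin 50 to 80 mm in from the mouth and within 5 mm of the middle line, released, at rest and wedged: by itself it still presses on the holder with more than 8 N (its weight is under 5 N) (x of rest in the frame of holder between 0.05 and 0.08 m and y of rest in the frame of holder between -0.005 and 0.005 m and z of rest in the frame of holder between 0.009 and 0.0155 m and angle between the x axis of rest and the x axis of holder, either way round below 0.05 rad and angle between rest's own z axis and vertical below 0.05 rad and contact force between rest and holder above 8 N and linear speed of rest below 0.01 m/s); the robot touches nothing.
It fails at once if the rest is rammed: its foot presses on the holder with more than 115 N (a push of some 23 N) (contact force between rest and holder above 115 N).
It fails at once if another thing on the table is moved by more than 20 mm (distance of any of flat_rest, tart, jar, tape_roll, brush, screwdriver, sand_block, dowel from where it was at the start of the episode above 0.02 m).
It also fails if it takes over 61 s, if anything falls off the work surface, if the arm or the gripper's body presses on something with over 40 N, if the wrist force passes 120 N, or if a joint passes its speed limit or range.

## Working session

There is one attempt and no reset: what is moved stays moved. The work goes in short steps, Python scripts to look and compute and a tool call to move; the robot and the scene stay as the last step left them, time stands still between calls to the robot, and variables do not carry over. Pictures are saved under pics/ and viewed, at most 10 in all, crops included, and the job is handed in when it is done.

Besides the shell and the picture viewer there is one more tool, called as name(argument=value, ...) on one line, values as JSON. move_arm: Moves the arm, as the interface text tells. Its arguments: {"type":"object","properties":{"moves":{"type":"array"},"grip_force":{"type":"number"}},"required":["moves"]}

```bash
ls; mkdir -p pics; python3 - <<'E'
from plant import *
import cv2,numpy as np
s=get_state();print(s)
a=[]
for n in("top","side"):
    im=read_camera(n);cv2.imwrite(f"pics/{n}0.png",im[:,:,::-1]);
    p=camera_params(n);print(n,{k:np.round(v,4).tolist() for k,v in p.items()})
print(camera_params("wrist"))
E
```

```text
pics
{'time': 0.0, 'qpos': array([-1.33600428e+00,  2.87191665e-01,  1.57817448e+00, -2.10934433e-05,
        1.27860432e+00, -1.50021965e-01]), 'dq': array([ 0.00177415,  0.0008706 ,  0.00147546, -0.00047424,  0.001811  ,
       -0.00019062]), 'joint_efforts': array([-6.57306718e-04, -4.05988455e+01, -2.92622870e+01, -2.47232911e-04,
        5.79503132e-03, -2.84222054e-06]), 'eef_pos': array([ 0.25324023, -0.62498531,  0.22993121]), 'tcp_rot': array([ 9.81545530e-01,  1.91224893e-01, -6.04637294e-05, -1.18740990e-03]), 'contact_force': array([ 0.51188291,  0.43994569, -0.23809127]), 'wrist_torque': array([0.04315271, 0.008574  , 0.02428564]), 'finger_force': 0.0, 'opening': 1.0012008438948388}
top {'fx': 491.5816, 'fy': 491.5816, 'cx': 253.3149, 'cy': 188.1378, 'rvec': [2.1149, -2.1478, 0.2215], 'tvec': [-0.2328, 0.5297, 1.3925]}
side {'fx': 462.709, 'fy': 462.709, 'cx': 253.8324, 'cy': 189.4093, 'rvec': [0.764, -2.6889, 0.9907], 'tvec': [0.3183, 0.4088, 1.3632]}
{'fx': 313.25422105336514, 'fy': 313.25422105336514, 'cx': 252.97528400823683, 'cy': 195.77873031003452, 'tool_from_camera': array([[ 1.53816543e-04, -9.62892459e-01, -2.69885326e-01,
         6.80499679e-02],
       [ 9.99999974e-01,  1.93261673e-04, -1.19582895e-04,
        -6.67920504e-04],
       [ 1.67303957e-04, -2.69885301e-01,  9.62892464e-01,
        -1.41736911e-01],
       [ 0.00000000e+00,  0.00000000e+00,  0.00000000e+00,
         1.00000000e+00]])}
```

View pics/top0.png

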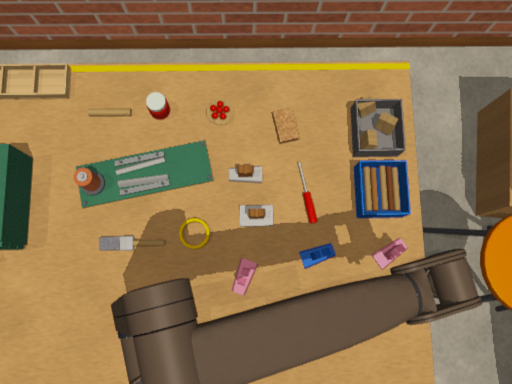

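View pics/side0.png

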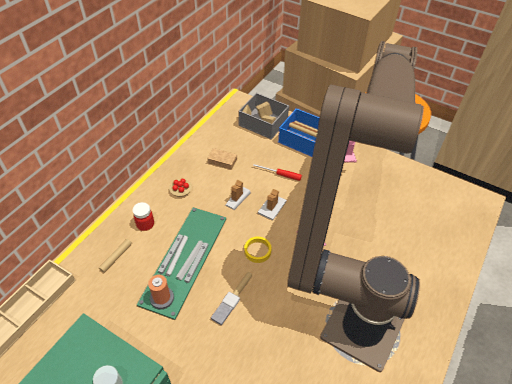

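The top view shows these rest-like things: two wooden rests with steel feet at px (245,173) and (256,214), a blue one at (317,255), and pink ones at (244,276) and (389,253). Only the two wooden ones can be the right one. The green plate runs from (80,185) to (212,160), with the drum at its left end (90,180) and the mouth around (165,165). Next is a close crop to tell the tapered foot from the flat one.

```bash
python3 - <<'E'
import cv2,numpy as np
t=cv2.imread("pics/top0.png");s=cv2.imread("pics/side0.png")
a=cv2.resize(t[160:230,222:280],None,fx=7,fy=7,interpolation=cv2.INTER_CUBIC)
b=cv2.resize(s[172:224,220:292],None,fx=5,fy=5,interpolation=cv2.INTER_CUBIC)
o=np.zeros((490,a.shape[1]+b.shape[1],3),np.uint8);o[:a.shape[0],:a.shape[1]]=a;o[:b.shape[0],a.shape[1]:]=b
cv2.imwrite("pics/crop.png",o)
E
```

```text
(no output)
```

View pics/crop.png

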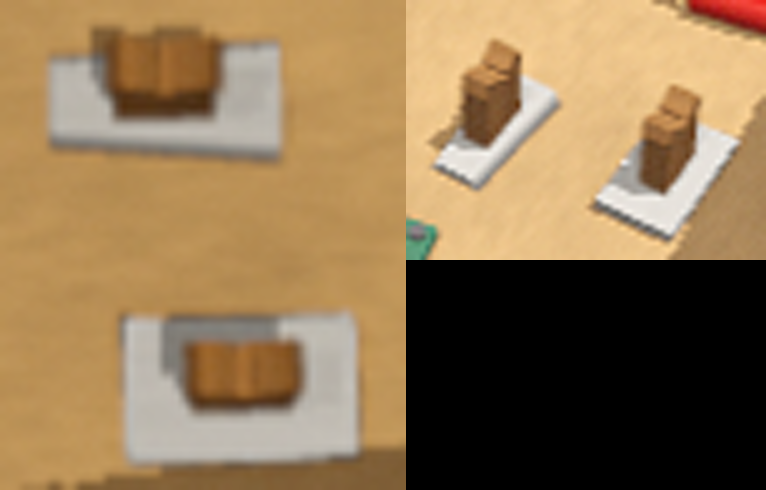

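Candidates: (245,173) has a foot that narrows to the left, 116 px high on the right and 90 px on the left in the crop. It shows bevelled flanks, so it is the dovetailed rest, and its nose already faces the drum. (256,214) has a parallel, wider foot, so it is the flat rest. I choose (245,173).

```bash
cat > h.py <<'E'
from plant import *
import cv2,numpy as np
from scipy.spatial.transform import Rotation as R
def cam(n,s=None):
    p=camera_params(n);K=np.array([[p["fx"],0,p["cx"]],[0,p["fy"],p["cy"]],[0,0,1]])
    if n!="wrist":
        Rm=R.from_rotvec(p["rvec"]).as_matrix();return K,Rm.T,-Rm.T@p["tvec"]
    s=s or get_state();T=np.eye(4);T[:3,:3]=R.from_quat(s["tcp_rot"]).as_matrix();T[:3,3]=s["eef_pos"]
    M=T@p["tool_from_camera"];return K,M[:3,:3],M[:3,3]
def ray(c,uv,z):
    K,A,o=c;uv=np.atleast_2d(uv).astype(float)
    d=np.c_[uv,np.ones(len(uv))]@np.linalg.inv(K).T@A.T
    return (o+d*((z-o[2])/d[:,2])[:,None])[:,:2]
def proj(c,P):
    K,A,o=c;q=(np.atleast_2d(P)-o)@A@K.T;return q[:,:2]/q[:,2:]
def big(m):
    cs=cv2.findContours(m.astype(np.uint8),0,cv2.CHAIN_APPROX_NONE)[0];return max(cs,key=cv2.contourArea)[:,0]
def rect(P):
    (cx,cy),(w,h),a=cv2.minAreaRect((P*1000).astype(np.float32))
    if w<h:w,h,a=h,w,a+90
    a=np.radians(a);
    if np.sin(a)<0:a+=np.pi
    return np.array([cx,cy])/1000,w,h,a
E
python3 - <<'E'
from h import *
im=cv2.imread("pics/top0.png");hsv=cv2.cvtColor(im,cv2.COLOR_BGR2HSV);c=cam("top");print("cam",c[2])
H,S,V=cv2.split(hsv)
g=(H>60)&(H<95)&(S>100);g[:, :70]=0
P=ray(c,big(g),.012);ctr,w,h,a=rect(P);u=np.array([np.cos(a),np.sin(a)]);print("plate",ctr,w,h,np.degrees(a))
print("mouth",ctr-.07*u, "end check",(P-ctr)@u@[0]*0 if 0 else ((P-ctr)@u).min())
m=(S<60)&(V>90);m[:160]=0;m[190:]=0;m[:,:222]=0;m[:,270:]=0
k=big(m);Q=ray(c,k,0.0);ctr,w,h,a=rect(Q);print("foot",ctr,w,h,np.degrees(a))
b=((H<20)&(S>140)&(V<190));b[:160]=0;b[190:]=0;b[:,:222]=0;b[:,270:]=0
kb=big(b);print(kb.min(0),kb.max(0))
E
```

```text
cam [ 0.25636413 -0.21122224  1.47084709]
plate [0.5842807  0.08812805] 394.3841552734375 124.7087631225586 101.3308916091919
mouth [0.59803394 0.01949243] end check -0.19719207126890745
foot [ 0.58075739 -0.21722481] 98.16266632080078 50.19917297363281 88.85264587402345
[234 163] [253 175]
```

move_arm(moves=[[1, [0.034, -0.0167, 0], [0, 0, -0.117]], [1, [0.036, -0.0124, 0], [0, 0, -0.117]], [1, [0.037, -0.008, 0], [0, 0, -0.117]], [1, [0.038, -0.0033, 0], [0, 0, -0.117]], [1, [0.038, 0.0007, 0], [0, 0, -0.117]], [1, [0.0375, 0.0053, 0], [0, 0, -0.117]], [1, [0.0367, 0.0098, 0], [0, 0, -0.117]], [1, [0.0355, 0.0136, 0], [0, 0, -0.117]], [1, [0.0335, 0.0178, 0], [0, 0, -0.117]], [1, [0.031, 0.0218, 0], [0, 0, -0.117]]])

```text
time: 0.93
eef_pos: [0.51, -0.3433, 0.2308]
tcp_rot: [0.711, 0.703, -0.0, -0.0]
contact_force: [0.5, -0.5, 0.1]
opening: 0.999
finger_force: 0.0
```

move_arm(moves=[[1, [0.032, 0.018, 0], [0, 0, 0]], [1, [0.032, 0.018, 0], [0, 0, 0]], [1, [0.032, 0.018, 0.01], [0, 0, 0]], [1, [0.03, 0.017, 0.02], [0, 0, 0]], [1, [0, 0, 0.02], [0, 0, 0]], [1, [0, 0, 0.01], [0, 0, 0]], [1, [0, 0, 0.01], [0, 0, 0]], [1, [0, 0, 0], [0, 0, 0]], [1, [0, 0, 0], [0, 0, 0]], [1, [0, 0, 0], [0, 0, 0]]])

```text
time: 1.77
eef_pos: [0.5825, -0.2217, 0.1625]
tcp_rot: [0.713, 0.701, 0.0, 0.001]
contact_force: [0.1, 0.2, 0.6]
opening: 1.0
finger_force: 0.0
```

```bash
python3 - <<'E'
from h import *
s=get_state();im=read_camera("wrist")[:,:,::-1].copy();cv2.imwrite("pics/w1.png",im)
np.save("w1.npy",np.r_[s["eef_pos"],s["tcp_rot"]]);print(s["eef_pos"],s["tcp_rot"])
E
```

```text
[ 0.58245127 -0.22166171  0.16250367] [7.13339993e-01 7.00817492e-01 2.30353083e-04 9.18717466e-04]
```

View pics/w1.png

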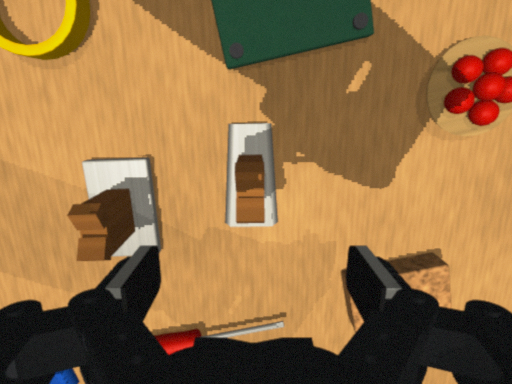

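The wrist view shows the tapered foot in the middle. Its narrow end is at the top (230–271, row 124) and its wide end at the bottom (226–276, row 225), with the upright at (250,188). The nose points at the green plate at the top, and the flat rest is on the left at (120,200). I confirm the choice and measure from this picture.

```bash
python3 - <<'E'
from h import *
v=np.load("w1.npy");c=cam("wrist",dict(eef_pos=v[:3],tcp_rot=v[3:]))
im=cv2.imread("pics/w1.png");H,S,V=cv2.split(cv2.cvtColor(im,cv2.COLOR_BGR2HSV))
m=(S<50)&(V>100);m[:,:205]=0;m[:,300:]=0;m[:110]=0;m[240:]=0
wood=(H<20)&(S>140)&(V<190);wood[:,:228]=0;wood[:,275:]=0;wood[:140]=0;wood[230:]=0
k=big(m|0*wood);Q=ray(c,k,0.0)
# edges: nose/tail by y, flanks by line fits at z=0
y0,y1=Q[:,1].min(),Q[:,1].max();print("y ends",y0,y1,"len",y1-y0)
for sgn in(-1,1):
    pts=[]
    for r in range(130,222,4):
        cc=np.where(m[r])[0]
        if len(cc): pts.append([cc.min()-.5 if sgn<0 else cc.max()+.5,r])
    W=ray(c,pts,0.0);f=np.polyfit(W[:,1],W[:,0],1)
    f=np.polyfit(W[abs(W[:,0]-np.polyval(f,W[:,1]))<.002][:,1],W[abs(W[:,0]-np.polyval(f,W[:,1]))<.002][:,0],1)
    print("edge",np.degrees(np.arctan(f[0])),np.polyval(f,[y0,(y0+y1)/2,y1]))
# plate landing corners: green
g=(H>60)&(H<95)&(S>80);P=ray(c,big(g),.012);q=big(g)
print("plate corners px",cv2.approxPolyDP(q.reshape(-1,1,2),6,True)[:,0].tolist())
for p in cv2.approxPolyDP(q.reshape(-1,1,2),6,True)[:,0]: print(p,ray(c,p,.012))
t=cam("top");print("pad proj",proj(c,[[v[0],v[1],v[2]]]))
E
```

```text
y ends -0.27000927388715606 -0.16665165556156153 len 0.10335761832559454
edge 4.2314588391424675 [0.55270749 0.55653107 0.56035465]
edge -5.202846863857323 [0.6062103  0.60150457 0.59679885]
plate corners px [[212, 0], [228, 67], [372, 33], [369, 0]]
[212   0] [[ 0.55112411 -0.06670117]]
[228  67] [[ 0.56228666 -0.11828834]]
[372  33] [[ 0.68511574 -0.09362678]]
[369   0] [[ 0.68053079 -0.06888447]]
pad proj [[254.27907415 252.57533689]]
```

move_arm(moves=[[1, [0.004, -0.003, 0.03], [0, 0, -0.017]], [1, [0, 0, 0.035], [0, 0, 0]], [1, [0, 0, 0.035], [0, 0, 0]], [1, [0, 0, 0.025], [0, 0, 0]], [1, [0, 0, 0.0115], [0, 0, 0]], [1, [0, 0, 0], [0, 0, 0]], [0, [0, 0, 0], [0, 0, 0]], [0, [0, 0, 0], [0, 0, 0]], [0, [0, 0, 0], [0, 0, 0]], [0, [0, 0, 0], [0, 0, 0]]], grip_force=50)

```text
time: 2.65
eef_pos: [0.5808, -0.217, 0.0272]
tcp_rot: [0.707, 0.707, 0.001, 0.002]
contact_force: [0.4, -0.9, 0.1]
opening: 0.452
finger_force: 0.0
```

move_arm(moves=[[0, [0, 0, 0], [0, 0, 0]], [0, [0, 0, 0], [0, 0, 0]], [0, [0, 0, 0], [0, 0, 0]], [0, [0, 0, 0], [0, 0, 0]], [0, [0, 0, 0], [0, 0, 0]], [0, [0, 0, 0], [0, 0, 0]], [0, [0, 0, 0], [0, 0, 0]], [0, [0, 0, 0], [0, 0, 0]], [0, [0, 0, 0], [0, 0, 0]], [0, [0, 0, 0], [0, 0, 0]]])

```text
time: 3.48
eef_pos: [0.5803, -0.2167, 0.0263]
tcp_rot: [0.707, 0.707, 0.0, 0.001]
contact_force: [-0.2, 0.9, 5.4]
opening: 0.252
finger_force: 50.9
```

move_arm(moves=[[0, [0, 0, -0.025], [0, 0, 0]], [0, [0, 0, -0.025], [0, 0, 0]], [0, [0.0274, 0.008, 0], [0, 0, -0.033]], [0, [0.0274, 0.008, 0], [0, 0, -0.033]], [0, [0.0274, 0.008, 0], [0, 0, -0.033]], [0, [0.0274, 0.008, 0], [0, 0, -0.033]], [0, [0.0274, 0.008, 0], [0, 0, -0.033]], [0, [0.0274, 0.008, 0], [0, 0, -0.033]], [0, [0, 0, 0.01], [0, 0, 0]], [0, [0, 0, 0.01], [0, 0, 0]]])

```text
time: 4.32
eef_pos: [0.6125, -0.0468, 0.0533]
tcp_rot: [0.632, 0.775, -0.0, -0.001]
contact_force: [0.5, -1.3, -3.8]
opening: 0.252
finger_force: 50.3
```

```bash
python3 - <<'E'
from h import *
s=get_state();im=read_camera("wrist")[:,:,::-1].copy();cv2.imwrite("pics/w2.png",im)
np.save("w2.npy",np.r_[s["eef_pos"],s["tcp_rot"]]);print(s["eef_pos"],s["tcp_rot"],s["contact_force"])
c=cam("wrist",s);u=np.array([-.1967,.9805]);n=np.array([-.9805,-.1967]);mth=np.array([.598,.0205])
for x,y,z in [(0,.0285,.012),(0,-.0285,.012),(150,.018,.012),(150,-.018,.012),(0,0,.012)]:
    p=mth+x/1000*u+y*n;print(x,y,proj(c,[[*p,z]]).round(1))
E
```

```text
[ 0.61252566 -0.04683425  0.05331788] [ 6.32208817e-01  7.74797562e-01 -4.93277317e-04 -7.11446327e-04] [ 0.49032673 -1.30331916 -3.80687242]
0 0.0285 [[202.1 108.1]]
0 -0.0285 [[303.3 108.5]]
150 0.018 [[ 212.5 -251. ]]
150 -0.018 [[ 295.6 -250.6]]
0 0 [[252.7 108.3]]
```

View pics/w2.png

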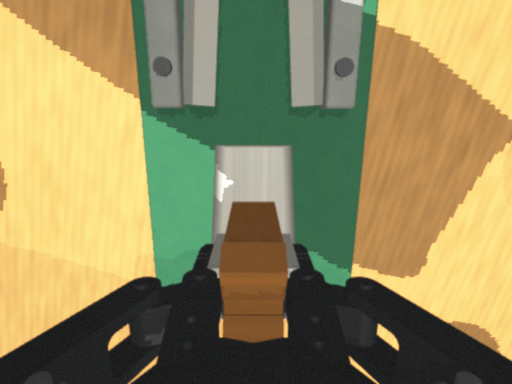

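The wrist view shows the rail inner edges at the mouth at px 215 and 291 (row 106), so their middle is 253. The held foot's nose spans 215–293 (row 146), so its middle is 254. It is centred and in line within about 0.5 mm, so I lower it onto the plate.

move_arm(moves=[[0, [0, 0, 0.004], [0, 0, 0]], [0, [0, 0, 0.004], [0, 0, 0]], [0, [0, 0, 0.003], [0, 0, 0]], [0, [0, 0, 0.002], [0, 0, 0]], [0, [0, 0, 0.001], [0, 0, 0]], [0, [0, 0, 0.0005], [0, 0, 0]], [0, [0, 0, 0], [0, 0, 0]], [0, [0, 0, 0], [0, 0, 0]], [0, [0, 0, 0], [0, 0, 0]], [0, [0, 0, 0], [0, 0, 0]]])

```text
time: 5.2
eef_pos: [0.6136, -0.0487, 0.0406]
tcp_rot: [0.633, 0.774, 0.0, 0.0]
contact_force: [0.1, 0.0, -2.8]
opening: 0.253
finger_force: 50.3
```

move_arm(moves=[[0, [0, 0, 0.0005], [0, 0, 0]], [0, [0, 0, 0.0005], [0, 0, 0]], [0, [0, 0, 0.0005], [0, 0, 0]], [0, [0, 0, 0.0003], [0, 0, 0]], [0, [0, 0, 0], [0, 0, 0]], [0, [0, 0, 0], [0, 0, 0]], [0, [0, 0, 0], [0, 0, 0]], [0, [0, 0, 0], [0, 0, 0]], [0, [0, 0, 0], [0, 0, 0]], [0, [0, 0, 0], [0, 0, 0]]])

```text
time: 6.03
eef_pos: [0.6134, -0.0487, 0.0385]
tcp_rot: [0.633, 0.774, -0.0, -0.0]
contact_force: [-0.0, 0.5, -3.8]
opening: 0.252
finger_force: 50.4
```

move_arm(moves=[[0, [0, 0, 0.0005], [0, 0, 0]], [0, [0, 0, 0.0005], [0, 0, 0]], [0, [0, 0, 0.0003], [0, 0, 0]], [0, [0, 0, 0], [0, 0, 0]], [0, [0, 0, 0], [0, 0, 0]], [0, [0, 0, 0], [0, 0, 0]], [0, [0, 0, 0], [0, 0, 0]], [0, [0, 0, 0], [0, 0, 0]], [0, [0, 0, 0], [0, 0, 0]], [0, [0, 0, 0], [0, 0, 0]]])

```text
time: 6.87
eef_pos: [0.6142, -0.0489, 0.0384]
tcp_rot: [0.633, 0.774, 0.0, 0.001]
contact_force: [-0.2, 0.5, 5.8]
opening: 0.252
finger_force: 51.6
```

move_arm(moves=[[0, [0.004, -0.001, -0.0004], [0, 0, 0]], [0, [0.008, 0, 0], [0, 0, 0]], [0, [0.008, 0, 0], [0, 0, 0]], [0, [0.008, 0, 0], [0, 0, 0]], [0, [0.008, 0, 0], [0, 0, 0]], [0, [0.008, 0, 0], [0, 0, 0]], [0, [0.008, 0, 0], [0, 0, 0]], [0, [0.004, 0, 0], [0, 0, 0]], [0, [0, 0, 0], [0, 0, 0]], [0, [0, 0, 0], [0, 0, 0]]])

```text
time: 7.7
eef_pos: [0.6016, 0.0077, 0.0383]
tcp_rot: [0.633, 0.774, 0.001, 0.0]
contact_force: [0.2, 1.8, 6.5]
opening: 0.253
finger_force: 51.6
```

```bash
python3 - <<'E'
from h import *
s=get_state();im=read_camera("wrist")[:,:,::-1].copy();cv2.imwrite("pics/w3.png",im)
u=np.array([-.1967,.9805]);d=s["eef_pos"][:2]-[.598,.0205];print(s["eef_pos"],d@u,d@[-.9805,-.1967],s["contact_force"])
E
```

```text
[0.60155275 0.00767593 0.03832942] -0.013272823887894148 -0.0009609814025923389 [0.23248131 1.82033449 6.52934366]
```

View pics/w3.png

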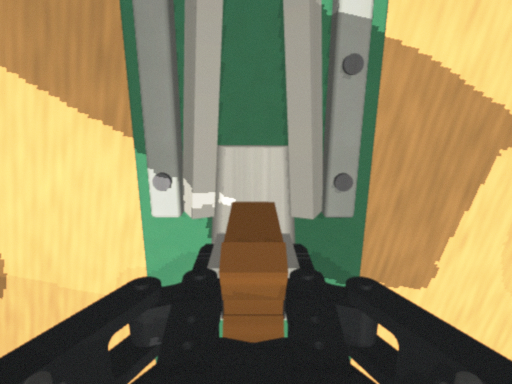

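The nose is now between the rails. The rail edges at row 146 are at about px 219 and 287, with the foot in the middle. I keep sliding in.

move_arm(moves=[[0, [0.003, 0, -0.0004], [0, 0, 0]], [0, [0.005, 0, 0], [0, 0, 0]], [0, [0.006, 0, 0], [0, 0, 0]], [0, [0.006, 0, 0], [0, 0, 0]], [0, [0.006, 0, 0], [0, 0, 0]], [0, [0.006, 0, 0], [0, 0, 0]], [0, [0.005, 0, 0], [0, 0, 0]], [0, [0.003, 0, 0], [0, 0, 0]], [0, [0, 0, 0], [0, 0, 0]], [0, [0, 0, 0], [0, 0, 0]]])

```text
time: 8.58
eef_pos: [0.5934, 0.0467, 0.0383]
tcp_rot: [0.633, 0.774, 0.001, -0.0]
contact_force: [0.0, 1.2, 5.3]
opening: 0.254
finger_force: 51.6
```

move_arm(moves=[[0, [0.003, 0, -0.0003], [0, 0, 0]], [0, [0.004, 0, 0], [0, 0, 0]], [0, [0.004, 0, 0], [0, 0, 0]], [0, [0.002, 0, 0], [0, 0, 0]], [0, [0, 0, 0], [0, 0, 0]], [0, [0, 0, 0], [0, 0, 0]], [1, [0, 0, 0], [0, 0, 0]], [1, [0, 0, 0], [0, 0, 0]], [1, [0, 0, 0], [0, 0, 0]], [1, [0, 0, 0], [0, 0, 0]]])

```text
time: 9.42
eef_pos: [0.59, 0.0579, 0.0374]
tcp_rot: [0.633, 0.774, -0.001, -0.001]
contact_force: [0.9, 0.6, -0.1]
opening: 0.807
finger_force: 0.0
```

move_arm(moves=[[1, [0, 0, 0], [0, 0, 0]], [1, [0, 0, 0], [0, 0, 0]], [1, [-0.005, 0, 0], [0, 0, 0]], [1, [-0.015, 0, 0], [0, 0, 0]], [1, [-0.02, 0, 0], [0, 0, 0]], [1, [-0.01, 0, 0], [0, 0, 0]], [0, [0, 0, 0], [0, 0, 0]], [0, [0, 0, 0], [0, 0, 0]], [0, [0, 0, 0], [0, 0, 0]], [0, [0, 0, 0], [0, 0, 0]]])

```text
time: 10.25
eef_pos: [0.6005, 0.0095, 0.0382]
tcp_rot: [0.633, 0.774, -0.0, -0.0]
contact_force: [-0.6, 0.5, 0.9]
opening: 0.455
finger_force: 0.0
```

move_arm(moves=[[0, [0, 0, 0], [0, 0, 0]], [0, [0, 0, 0], [0, 0, 0]], [0, [0, 0, 0], [0, 0, 0]], [0, [0, 0, 0], [0, 0, 0]], [0, [0, 0, 0], [0, 0, 0]], [0, [0, 0, 0], [0, 0, 0]], [0, [0, 0, 0], [0, 0, 0]], [0, [0, 0, 0], [0, 0, 0]], [0, [0, 0, 0], [0, 0, 0]], [0, [0, 0, 0], [0, 0, 0]]])

```text
time: 11.08
eef_pos: [0.6007, 0.009, 0.0383]
tcp_rot: [0.633, 0.774, 0.0, -0.0]
contact_force: [0.0, 0.4, -0.0]
opening: 0.002
finger_force: 0.0
```

```bash
python3 - <<'E'
from h import *
s=get_state();im=read_camera("wrist")[:,:,::-1].copy();cv2.imwrite("pics/w4.png",im)
u=np.array([-.1967,.9805]);d=s["eef_pos"][:2]-[.598,.0205];print(s["eef_pos"],d@u,d@[-.9805,-.1967],s["contact_force"],s["opening"])
E
```

```text
[0.60073548 0.00899405 0.03832231] -0.01181964830508591 -0.000418916031301324 [ 0.04674342  0.35798652 -0.00308774] 0.0015701029870618193
```

View pics/w4.png

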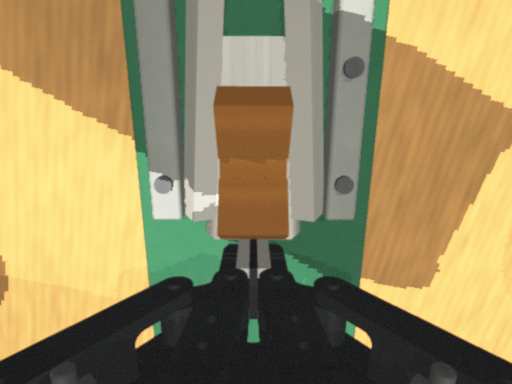

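The shut fingers sit squarely behind the upright at (253,250). The foot lies between the rails, and the way is clear for the push.

move_arm(moves=[[0, [0.003, 0, 0.001], [0, 0, 0]], [0, [0.005, 0, 0.0005], [0, 0, 0]], [0, [0.004, 0, 0], [0, 0, 0]], [0, [0.003, 0, 0], [0, 0, 0]], [0, [0.003, 0, 0], [0, 0, 0]], [0, [0.003, 0, 0], [0, 0, 0]], [0, [0.003, 0, 0], [0, 0, 0]], [0, [0.003, 0, 0], [0, 0, 0]], [0, [0.001, 0, 0], [0, 0, 0]], [0, [0, 0, 0], [0, 0, 0]]])

```text
time: 11.97
eef_pos: [0.5951, 0.0368, 0.0369]
tcp_rot: [0.633, 0.774, 0.0, -0.0]
contact_force: [-0.0, -0.4, -0.1]
opening: -0.001
finger_force: 0.0
```

move_arm(moves=[[0, [0.0005, 0, 0], [0, 0, 0]], [0, [0.0005, 0, 0], [0, 0, 0]], [0, [0.0005, 0, 0], [0, 0, 0]], [0, [0.0005, 0, 0], [0, 0, 0]], [0, [0.0005, 0, 0], [0, 0, 0]], [0, [0.0005, 0, 0], [0, 0, 0]], [0, [0.0005, 0, 0], [0, 0, 0]], [0, [0.0005, 0, 0], [0, 0, 0]], [0, [0, 0, 0], [0, 0, 0]], [0, [0, 0, 0], [0, 0, 0]]])

```text
time: 12.8
eef_pos: [0.5946, 0.0398, 0.0369]
tcp_rot: [0.633, 0.774, -0.0, 0.0]
contact_force: [0.2, -4.0, -0.5]
opening: 0.001
finger_force: 0.0
```

move_arm(moves=[[0, [0.0005, 0, 0], [0, 0, 0]], [0, [0.0005, 0, 0], [0, 0, 0]], [0, [0.0003, 0, 0], [0, 0, 0]], [0, [0.0002, 0, 0], [0, 0, 0]], [0, [0, 0, 0], [0, 0, 0]], [0, [0, 0, 0], [0, 0, 0]], [0, [0, 0, 0], [0, 0, 0]], [0, [0, 0, 0], [0, 0, 0]], [0, [0, 0, 0], [0, 0, 0]], [0, [0, 0, 0], [0, 0, 0]]])

```text
time: 13.63
eef_pos: [0.5947, 0.04, 0.037]
tcp_rot: [0.633, 0.774, -0.001, 0.001]
contact_force: [1.3, -7.3, -0.6]
opening: -0.002
finger_force: 0.0
```

move_arm(moves=[[0, [0.0005, 0, 0], [0, 0, 0]], [0, [0.0005, 0, 0], [0, 0, 0]], [0, [0.0003, 0, 0], [0, 0, 0]], [0, [0.0002, 0, 0], [0, 0, 0]], [0, [0, 0, 0], [0, 0, 0]], [0, [0, 0, 0], [0, 0, 0]], [0, [0, 0, 0], [0, 0, 0]], [0, [0, 0, 0], [0, 0, 0]], [0, [0, 0, 0], [0, 0, 0]], [0, [0, 0, 0], [0, 0, 0]]])

```text
time: 14.47
eef_pos: [0.5946, 0.0402, 0.037]
tcp_rot: [0.633, 0.774, -0.001, 0.002]
contact_force: [0.8, -12.6, -0.4]
opening: 0.001
finger_force: 0.0
```

```bash
python3 - <<'E'
from h import *
s=get_state();im=read_camera("wrist")[:,:,::-1].copy();cv2.imwrite("pics/w5.png",im)
u=np.array([-.1967,.9805]);d=s["eef_pos"][:2]-[.598,.0205];print(s["eef_pos"],d@u,d@[-.9805,-.1967],s["contact_force"],s["contact_force"][:2]@u,s["wrist_torque"])
E
```

```text
[0.59464935 0.04016291 0.03700361] 0.019938553310828243 -0.0005823804493809859 [  0.82008834 -12.55972141  -0.39163393] -12.476118217948843 [-1.6422922  -0.2530923   0.03769526]
```

View pics/w5.png

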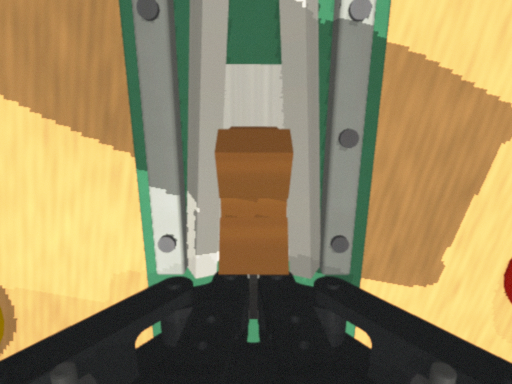

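The foot is in the way, straight, with its nose at row 64 and the mouth at about row 275. The push reads 12.5 N and the motion has stopped, so it is binding. I add a little more to about 15 N and work out the depth.

move_arm(moves=[[0, [0.0004, 0, 0], [0, 0, 0]], [0, [0.0003, 0, 0], [0, 0, 0]], [0, [0, 0, 0], [0, 0, 0]], [0, [0, 0, 0], [0, 0, 0]], [0, [0, 0, 0], [0, 0, 0]], [0, [0, 0, 0], [0, 0, 0]], [0, [0, 0, 0], [0, 0, 0]], [0, [0, 0, 0], [0, 0, 0]], [0, [0, 0, 0], [0, 0, 0]], [0, [0, 0, 0], [0, 0, 0]]])

```text
time: 15.35
eef_pos: [0.5946, 0.0402, 0.037]
tcp_rot: [0.633, 0.774, -0.002, 0.003]
contact_force: [2.5, -14.8, -1.9]
opening: 0.0
finger_force: 0.0
```

```bash
python3 - <<'E'
from h import *
s=get_state();c=cam("wrist",s);u=np.array([-.1967,.9805]);m=[.598,.0205]
print(s["contact_force"][:2]@u,(s["eef_pos"][:2]-m)@u)
print("nose x",(ray(c,[254,64],.024)-m)@u,"rail end x (z=.032)",(ray(c,[[205,277],[305,277]],.032)-m)@u,"back edge top z=.092",(ray(c,[254,274],.091)-m)@u)
E
```

```text
-15.042414011898874 0.019962840829271987
nose x [0.1083161] rail end x (z=.032) [0.00349368 0.00355593] back edge top z=.092 [0.03946188]
```

Wedged at about 56 mm with a 15 N push. I back off and check that it stays.

move_arm(moves=[[0, [-0.001, 0, 0], [0, 0, 0]], [0, [-0.002, 0, 0], [0, 0, 0]], [0, [-0.004, 0, 0], [0, 0, 0]], [0, [-0.008, 0, 0], [0, 0, 0]], [0, [-0.01, 0, 0], [0, 0, 0]], [0, [-0.007, 0, -0.005], [0, 0, 0]], [0, [0, 0, -0.005], [0, 0, 0]], [0, [0, 0, 0], [0, 0, 0]], [0, [0, 0, 0], [0, 0, 0]], [0, [0, 0, 0], [0, 0, 0]]])

```text
time: 16.18
eef_pos: [0.6, 0.0129, 0.047]
tcp_rot: [0.633, 0.774, 0.0, 0.0]
contact_force: [0.2, -0.1, 0.0]
opening: -0.0
finger_force: 0.0
```

```bash
python3 - <<'E'
from h import *
s=get_state();c=cam("wrist",s);u=np.array([-.1967,.9805]);m=[.598,.0205]
im=read_camera("wrist")[:,:,::-1].copy();cv2.imwrite("pics/w6.png",im);print(s["contact_force"],s["eef_pos"])
p=(np.r_[m,0]+np.r_[.1083*u,.024]);print("expected nose px if unmoved",proj(c,p))
t=read_camera("top")[:,:,::-1];cv2.imwrite("pics/top1.png",t)
o=cv2.absdiff(t.copy(),cv2.imread("pics/top0.png")).max(2)
H,S,V=cv2.split(cv2.cvtColor(im,cv2.COLOR_BGR2HSV))
col=im[:,248:260].astype(float).mean(1);g=np.where((col.max(1)-col.min(1)<25)&(col.mean(1)>110))[0];print("nose grey rows",g.min() if len(g) else None,g.max() if len(g) else None)
E
```

```text
[ 0.1736096 -0.0998098  0.033186 ] [0.59999474 0.0128891  0.04702789]
expected nose px if unmoved [[253.41010684   2.98051904]]
nose grey rows 3 207
```

View pics/w6.png

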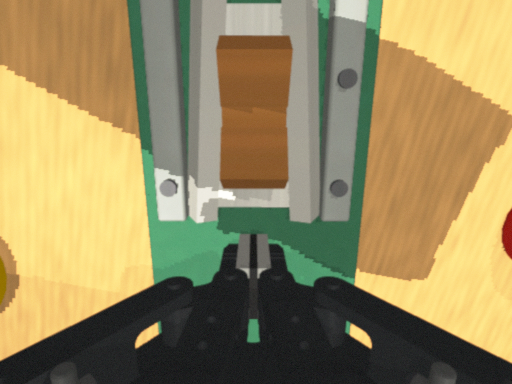

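The rest has not moved since I let go: its nose is at row 3, exactly as predicted. It sits straight, its tail (row 207) is just inside the mouth (row 220), and the fingers are clear. I hand it in.

```bash
python3 -c "
from plant import *
print(sign_off())"
```

```text
the job is handed in; nothing more can be done
None
```

The dovetailed rest is wedged in the tapered way about 56 mm past the mouth. I pushed it home with about 15 N and let go, and it did not move when I backed off. I did not touch the flat rest or the other things, and the job is handed in; no verdict came back.

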